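# Show the finish sample over the ground tube

### The arm

A 6-joint arm with a two-finger parallel gripper is mounted at the origin on the work surface. World frame = base frame: x ahead of the robot, y to its left, z up, the work surface at z = 0. Lengths are in m, angles in degrees, forces in N, time in s.
With the tool pointing down it reaches from about 0.4 to 0.825 m from the base axis. Payload 7 kg.
Tool frame: the origin (TCP) lies on the centre line of the jaws, within the pads' length; the fingertips stand 22 mm ahead of it and the grasp point (between the pads) lies 3 mm ahead of it; z points along the fingers, y is the line along which they close (so a half turn about z gives the same grasp; the last joint's range is limited). The gripper opens to 88 mm and grips with 3 to 60 N. Pads are 19 mm wide; open, the fingers measure 130 mm over their backs; the gripper's body (78 mm by 193 mm) begins 47 mm behind the grasp point.
Start: joints at [-51.331, 20.546, 0.682, 0, -70.136, -16.507], TCP at [0.255, -0.625, 0.249] pointing down, gripper open.
Joint ranges: [-176.03, 176.03], [-82.01, 121.73], [-58.28, 71.71], [-173.87, 95.51], [-174.79, -0.11], [-173.66, 173.66]. Speed limits (degrees/s): [136.94, 136.94, 172.46, 180, 180, 180].

### API

Orientations are given as [roll, pitch, yaw] about the fixed x, y, z axes, in that order (R = Rz(yaw) Ry(pitch) Rx(roll)).
In Python, from plant import get_state, cams, r gives the robot as it stands.
- The arm moves only by the tool apply_moves, never from a script. Its argument "targets" is a list of rows, each an object with "dp": the shift along the world's x, y, z in m, a list of three; "yaw": the turn about the world's z in degrees. In form: [{"dp": [x, y, z], "yaw": yaw}, ...]. A call has 1 to 20 rows; each row is the pose to reach, as a shift and turn from the pose commanded when the call began; what a row does not reach only later rows make up. A row lasts 1/12 s, in which the tool goes at most 41.7 mm and 7.16 degrees, less where a joint would pass 70% of its speed; a pose out of reach is approached as far as the arm can. A call with a gripper value outside its range is refused whole. "grip" is the gripper command: -1 is fully open, 1 is shut, values between are in proportion, set as the call begins (left out, the last holds). The fingers move at their own pace and stop on an object; "squeeze" is the grip in N (left out, the last holds). Time passes only in rows, so rows that repeat a pose let the fingers close. It gives the time, the measured TCP pose, the force, the opening and the grip force at its end, in the units of the state.
- get_state(): the state, without advancing time (a new reading comes with each control period).
- cams.capture(name): name is "scene" or "top" or "wrist"; returns a dict with "image" (420x560x3 uint8, red, green, blue), "range_z" (420x560 float32, m along the optical axis (not along the pixel's ray), 0 where there is no reading), "fx", "fy", "cx", "cy" (pixels), "R" (3x3) and "t" (3): a world point X has camera coordinates R X + t; the wrist camera has in their place "T_tool_cam" (4x4, takes a point from camera to tool coordinates, whose origin is the TCP and whose axes are the flange's). Camera axes: x right, y down, z forward; pixel columns grow to the right and rows downward; lengths in m; the calibration is good to about 2 mm. The wrist camera is an equidistant fisheye: a pixel r from the principal point sees the ray r / f radians off the axis. A picture is of the moment at which its call begins: read the wrist's pose just before it.
- r.close_job(): hands the job in; it is judged then, once.
The state is a dict: "time_s": time; "joints": joint angles; "qd": joint speeds; "joint_torque": joint torques, N m; "tcp_pos": TCP position; "eef_rot": TCP orientation; "contact_force": force on the tool from outside, world axes, zero at the start; "moment": the same for the moment, N m; "gripper_width": finger opening in m; "gripper_force": force on a finger pad.
Only numpy, scipy, OpenCV 4.12 (cv2) and the standard library are available. Lean on these libraries where they do the work, as an engineer would, in place of code of your own. Each camera call takes 0.05 s, during which the arm holds its last target. There are 200 camera calls.

### The job

Of the three steel plates standing in the wooden stand, take the finish sample, the one with a small notch cut in a corner, by its frosted end, which is the end with the notch. Hold it so that its plain ground end is a few centimetres above the middle of the long free end of the tube in the vice, tipped back about 45 degrees so that the face with the label looks up. Touch neither tube nor vice, leave the other things where they are, and finish while still holding the sample there, steady.

Things in the scene. Friction and masses are not known exactly. Their poses are not given: they have to be found in the camera images.
- sample: finish sample: 110 x 8 x 40 mm stainless flat bar (0.27 kg) standing on a long thin edge in a slot of the stand. Origin: middle of that underside; x along the 110 mm, y through the 8 mm, z up the 40 mm. The 45 mm at the -x end (x -55 to -10) are frosted, dull; the other 65 mm are ground bright, not to be held. Looking at the label face (+y), notch at the top, the frosted end is on your right
- sample_notch (a point): inner corner of the square notch, 12 x 12 mm, cut through the upper corner of the sample's frosted end: at x = -43, y = 0, z = 28 mm in the sample's frame, whose axes it has. The only notch on any of the three plates
- sample_label (a point): centre of the label, a 34 x 13 mm paper sticker on the +y face of the sample, low on the frosted end: x = -33, y = 4, z = 9.5 mm in the sample's frame, whose axes it has. The label faces along y
- sample_ground (a point): centre of the ground part on the sample's label face: 22.5 mm towards +x, 4 mm towards +y and 20 mm up from the sample's origin; its axes are the sample's
- stand: wooden stand fixed to the bench, turned any way, 90 x 140 x 22 mm, origin at the centre of its underside. Three slots along its x, at y = -45, 0, 45 mm, each 9.6 mm wide, 14 mm deep (floor 8 mm above the bench), so a plate's top edge is 48 mm above the bench, 26 mm of it stand free, and it overhangs by 10 mm at each end. The sample may be in any slot
- blank1: blank: plain steel plate 110 x 8 x 40 mm without a notch, standing in another slot; origin in the middle of its underside, x along its length, z up. Leave it
- blank2: the second blank, exactly like the first. Leave it
- vice: cast bench vice fixed to the bench, jaws 125 mm wide, tops 170 mm up, 390 mm long along its x, clamping bar at +x. Origin: centre of its foot. A 60 mm stainless tube is clamped level along the vice's y, axis 145 mm above the bench, right over the origin; its long free end sticks out of the jaws from y = 63 to 215 mm, its short one to y = -100. One body with the tube
- tube_top (a point): point on top of the tube, in the middle of its long free end: 160 mm along the vice's y from the vice's origin, 175 mm above the bench; its axes are the vice's
- offcut: short piece of tube standing on end, 48 mm in diameter, 45 mm high, origin at the centre of its underside. Leave it
- flap_disc: flap disc for a grinder, lying flat, 115 mm in diameter, 16 mm high, origin at the centre of its underside. Leave it
Things that resemble listed ones, but are neither listed nor needed, are in the scene too. What is shaped like the sample but green is not meant.

How it is judged (in metres and radians):
At the end, for the whole second after the job is handed in: Sample still, held by its frosted end (grasp over 8 mm from its middle), clear of the vice; centre of its ground part 15 to 100 mm above the top of the tube and within 40 mm sideways of the middle of its long free end; label face within 60 degrees of straight up (horizontal distance between sample_ground and tube_top below 0.04 m and z of sample_ground in the frame of tube_top between 0.015 and 0.1 m and angle between sample's own y axis and vertical below 1.05 rad and x of the grasp point in the frame of sample below -0.008 m and contact force between the fingers and sample above 1 N and contact force between sample and vice below 0.2 N and linear speed of sample below 0.03 m/s and angular speed of sample below 0.3 rad/s); the arm keeps its last pose, push and grip.
It fails at once if a blank is shifted more than 20 mm or knocked over (distance of any of blank1, blank2 from where it was at the start of the episode above 0.02 m or angle between any of blank1, blank2's own z axis and vertical above 0.6 rad).
It fails at once if the offcut or flap disc is shifted more than 20 mm or knocked over (distance of any of offcut, flap_disc from where it was at the start of the episode above 0.02 m or angle between any of offcut, flap_disc's own z axis and vertical above 0.6 rad).
It fails at once if the sample knocks against the tube or the vice (contact force between sample and vice above 1 N).
It fails at once if the robot knocks against the tube or the vice (contact force between any of the fingers, the arm and vice above 1 N).
It also fails if it takes over 32 s, if anything falls off the work surface, if the arm or the gripper's body presses on something with over 40 N, if the wrist force passes 120 N, or if a joint passes its speed limit or range.

## Working session

There is one attempt and no reset: what is moved stays moved. The work goes in short steps, Python scripts to look and compute and a tool call to move; the robot and the scene stay as the last step left them, time stands still between calls to the robot, and variables do not carry over. Pictures are saved under pics/ and viewed, at most 10 in all, crops included, and the job is handed in when it is done.

Besides the shell and the picture viewer there is one more tool, called after "Request:" in YAML: its name, and indented under it one key for each argument. apply_moves: Moves the arm, as the interface text tells. Its arguments: {"type":"object","properties":{"targets":{"type":"array","items":{"type":"object","properties":{"dp":{"type":"array","items":{"type":"number"}},"yaw":{"type":"number"}}}},"grip":{"type":"number"},"squeeze":{"type":"number"}},"required":["targets"]}

```bash
mkdir -p pics; ls; python3 - <<'E'
from plant import get_state,cams,r
import cv2,numpy as np
for n in("scene","top"):
    c=cams.capture(n); np.savez(f"{n}.npz",**c); cv2.imwrite(f"pics/{n}.png",c["image"][:,:,::-1]); print(n,c["fx"],c["cx"],c["R"].round(3).tolist(),c["t"])
print(get_state())
E
```

```text
pics
scene 462.37728630431934 276.5114442049036 [[-0.566, 0.825, -0.001], [0.69, 0.473, -0.548], [-0.452, -0.311, -0.836]] [ 0.29228525 -0.2999746   1.41222675]
top 400.17377404583453 275.2605365201578 [[0.011, -0.999, -0.032], [-0.999, -0.009, -0.037], [0.036, 0.033, -0.999]] [0.02118992 0.52196646 1.03549015]
{'time_s': 0.1, 'joints': array([-5.13317371e+01,  2.05876037e+01,  6.39978782e-01, -1.82647463e-02,
       -7.01364235e+01, -1.65061536e+01]), 'qd': array([-0.05698323, -0.00520832,  0.0421567 , -0.09223677,  0.11110141,
       -0.08705515]), 'joint_torque': array([-1.24420087e-03, -5.84163558e+01,  2.93751204e+01,  7.01564535e+00,
        1.01459402e-02, -4.75429351e-05]), 'tcp_pos': array([ 0.25445094, -0.6247698 ,  0.24771888]), 'eef_rot': array([ 1.79914536e+02, -7.41856699e-03, -1.57844104e+02]), 'contact_force': array([ 0.52056115, -0.40169023,  0.43736775]), 'moment': array([ 0.03263076, -0.01831272, -0.00472104]), 'gripper_force': 0.0, 'gripper_width': 0.08782757948759244}
```

View pics/scene.png

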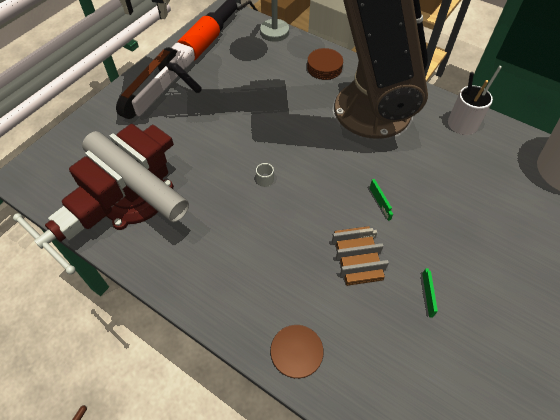

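View pics/top.png

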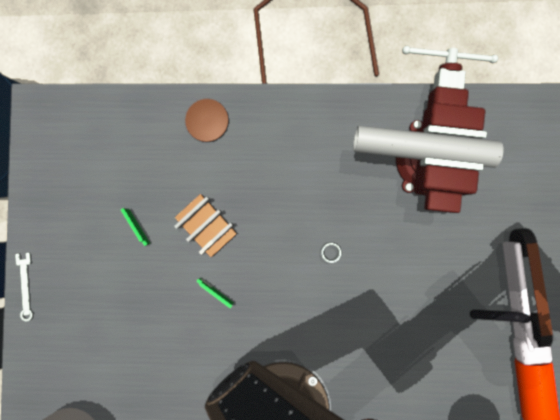

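The scene picture shows the wooden stand with three plates at about (360,258), the green decoys at (381,198) and (430,292), and the vice's tube with its free end at (178,212). In the top view the stand is at (205,225), the tube's free end spans (355–425,142), the offcut is at (331,253) and the disc at (207,120).

```bash
cat >h.py <<'E'
import numpy as np,cv2
def cloud(c):
    z=c["range_z"].astype(float);v,u=np.indices(z.shape)
    p=np.stack([(u-c["cx"])/c["fx"]*z,(v-c["cy"])/c["fy"]*z,z],-1)
    P=(p-c["t"])@c["R"]; P[z==0]=np.nan
    return P
def comps(m,amin=10):
    n,l,s,_=cv2.connectedComponentsWithStats(m.astype(np.uint8))
    return [l==i for i in range(1,n) if s[i,4]>=amin]
E
python3 - <<'E'
from h import *
for n in("top","scene"):
    c=dict(np.load(n+".npz"));P=cloud(c);im=c["image"];hsv=cv2.cvtColor(im,cv2.COLOR_RGB2HSV)
    v,u=np.indices(hsv.shape[:2])
    box=((u>165)&(u<245)&(v>185)&(v<265)) if n=="top" else ((u>325)&(u<395)&(v>220)&(v<290))
    m=box&(P[...,2]>0.030)&(P[...,2]<.06)
    for k in comps(m):
        q=P[k];a=cv2.minAreaRect(q[:,:2].astype(np.float32)*1000);print(n,"plate",k.sum(),q.mean(0).round(3),np.array(a[0]).round(),np.array(a[1]).round(),round(a[2],1))
    w=box&(hsv[...,1]>110)
    print(n,"wood",np.array(cv2.minAreaRect(P[w][:,:2].astype(np.float32)*1000)[0]).round(),P[w][:,2].mean())
    vb=((u>345)&(u<420)&(v>120)&(v<170)) if n=="top" else ((u>60)&(u<200)&(v>120)&(v<225))
    t=vb&(P[...,2]>.155)&(P[...,2]<.2)&(hsv[...,1]<40)
    q=P[t];r=cv2.minAreaRect(q[:,:2].astype(np.float32)*1000)
    print(n,"tube",t.sum(),q[:,2].max(),np.percentile(q[:,2],98),cv2.boxPoints(r).round().tolist())
    if n=="top":
        for nm,(a,b) in dict(disc=(207,120),off=(331,253),g1=(135,226),g2=(215,293)).items(): print(nm,P[b,a].round(3))
E
```

```text
top plate 191 [0.502 0.237 0.046] [503. 238.] [  9. 109.] 43.2
top plate 176 [0.47  0.206 0.046] [471. 207.] [  9. 109.] 43.2
top plate 160 [0.439 0.174 0.046] [438. 176.] [  8. 109.] 43.1
top wood [470. 206.] nan
top tube 1550 0.17886375044973787 0.17676672770390775 [[628.0, -298.0], [685.0, -304.0], [701.0, -162.0], [644.0, -156.0]]
disc [0.744 0.207 0.022]
off [ 0.4  -0.12 -0.  ]
g1 [0.465 0.386 0.036]
g2 [0.298 0.176 0.038]
scene plate 278 [0.439 0.175 0.043] [436. 176.] [ 12. 110.] 43.5
scene plate 299 [0.47  0.207 0.043] [468. 207.] [ 12. 111.] 43.2
scene plate 305 [0.503 0.238 0.043] [501. 237.] [ 12. 110.] 42.9
scene wood [468. 207.] nan
scene tube 3105 0.17979244814036266 0.17682530087043816 [[593.0, -471.0], [678.0, -481.0], [715.0, -163.0], [630.0, -153.0]]
```

Request:
apply_moves:
  targets:
    - {"dp":[0.13,0.42,0.05],"yaw":110.8}
    - {"dp":[0.13,0.42,0.05],"yaw":110.8}
    - {"dp":[0.13,0.42,0.05],"yaw":110.8}
    - {"dp":[0.13,0.42,0.05],"yaw":110.8}
    - {"dp":[0.13,0.42,0.05],"yaw":110.8}
    - {"dp":[0.13,0.42,0.05],"yaw":110.8}
    - {"dp":[0.13,0.42,0.05],"yaw":110.8}
    - {"dp":[0.13,0.42,0.05],"yaw":110.8}
    - {"dp":[0.13,0.42,0.05],"yaw":110.8}
    - {"dp":[0.215,0.832,0.0],"yaw":110.8}
    - {"dp":[0.215,0.832,0.0],"yaw":110.8}
    - {"dp":[0.215,0.832,0.0],"yaw":110.8}
    - {"dp":[0.215,0.832,0.0],"yaw":110.8}
    - {"dp":[0.215,0.832,0.0],"yaw":110.8}
    - {"dp":[0.215,0.832,0.0],"yaw":110.8}
    - {"dp":[0.215,0.832,0.0],"yaw":110.8}
    - {"dp":[0.215,0.832,0.0],"yaw":110.8}
    - {"dp":[0.215,0.832,0.0],"yaw":110.8}
    - {"dp":[0.215,0.832,0.0],"yaw":110.8}
    - {"dp":[0.215,0.832,0.0],"yaw":110.8}
  grip: 0.43
  squeeze: 40

```text
time_s: 1.77
tcp_pos: [0.4626, 0.1789, 0.2511]
eef_rot: [-180.0, 0.0, -47.0]
contact_force: [1.0, -0.8, -0.1]
gripper_width: 0.025
gripper_force: 0.0
```

```bash
cat >>h.py <<'E'
from scipy.spatial.transform import Rotation as Ro
def wproj(c,s,X):
    "world points -> wrist pixels"
    Rt=Ro.from_euler('xyz',s["eef_rot"],degrees=True).as_matrix()
    T=c["T_tool_cam"]; q=((np.atleast_2d(X)-s["tcp_pos"])@Rt-T[:3,3])@T[:3,:3]
    n=np.linalg.norm(q[:,:2],axis=1);th=np.arctan2(n,q[:,2])
    return np.stack([c["cx"]+c["fx"]*th*q[:,0]/n,c["cy"]+c["fy"]*th*q[:,1]/n],1)
def wray(c,s,uv,z):
    "wrist pixels -> world points on plane z"
    d=(np.atleast_2d(uv)-[c["cx"],c["cy"]])/[c["fx"],c["fy"]];th=np.linalg.norm(d,axis=1,keepdims=True)
    q=np.hstack([d/th*np.sin(th),np.cos(th)])
    Rt=Ro.from_euler('xyz',s["eef_rot"],degrees=True).as_matrix();T=c["T_tool_cam"]
    D=q@(Rt@T[:3,:3]).T; o=s["tcp_pos"]+Rt@T[:3,3]
    return o+D*((z-o[2])/D[:,2:])
def wshot(name):
    from plant import get_state,cams
    s=get_state();c=cams.capture("wrist");np.savez(name+".npz",**c,**{k:s[k] for k in("eef_rot","tcp_pos")})
    cv2.imwrite(f"pics/{name}.png",c["image"][:,:,::-1]);return c,s
E
python3 - <<'E'
from h import *
c,s=wshot("w1");print(s,c["T_tool_cam"].round(3),c["fx"])
for p in((.439,.175,.048),(.470,.206,.048),(.502,.237,.048)):
  for e in(-.055,.055): print(wproj(c,s,np.array(p)+e*np.array([-.68,.73,0])).round())
E
```

```text
{'time_s': 1.7667, 'joints': array([ 4.38848888e+01,  3.38380473e+00, -2.11126628e+01, -5.29176567e-03,
       -6.54938462e+01, -8.89036955e-01]), 'qd': array([ 36.42465892,  28.99995913,  24.84493267,   0.15541007,
         4.19736684, -36.15225982]), 'joint_torque': array([ -2.5229533 , -36.92032099,  26.10075653,   6.43437758,
        -0.11476997,   0.91590855]), 'tcp_pos': array([0.46262384, 0.17888183, 0.25106825]), 'eef_rot': array([-1.79990390e+02,  4.96514941e-03, -4.70063423e+01]), 'contact_force': array([ 0.99395063, -0.79238055, -0.12631332]), 'moment': array([-0.10286465,  0.01902146, -0.01872908]), 'gripper_force': 0.0, 'gripper_width': 0.025012267187717742} [[-0.001 -0.967 -0.253  0.069]
 [ 1.    -0.001  0.    -0.   ]
 [-0.    -0.253  0.967 -0.137]
 [ 0.     0.     0.     1.   ]] 325.19226210127806
[[298. 149.]]
[[296. 247.]]
[[256. 150.]]
[[258. 248.]]
[[214. 152.]]
[[219. 249.]]
```

View pics/w1.png

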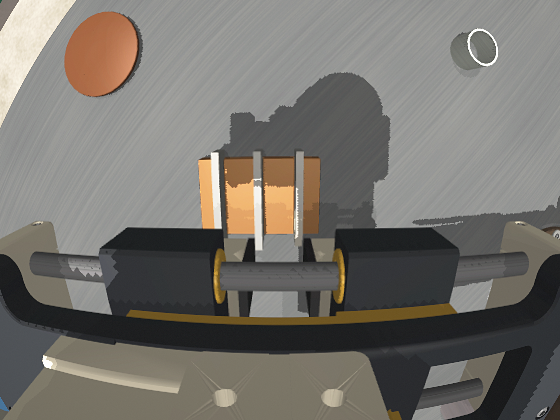

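The wrist view shows the three plates at columns 216, 258 and 299. Their lower ends sit near the fingers, and the right one seems to end early at about row 238. I'll back off along the slots for a clear view.

Request:
apply_moves:
  targets:
    - {"dp":[-0.04,0.044,-0.01],"yaw":0}
    - {"dp":[-0.04,0.044,-0.01],"yaw":0}
    - {"dp":[-0.04,0.044,-0.01],"yaw":0}
    - {"dp":[-0.04,0.044,-0.01],"yaw":0}
    - {"dp":[-0.04,0.044,-0.01],"yaw":0}

```text
time_s: 2.23
tcp_pos: [0.423, 0.2206, 0.2413]
eef_rot: [180.0, -0.0, -47.0]
contact_force: [-0.8, -0.6, -0.5]
gripper_width: 0.025
gripper_force: 0.0
```

```bash
python3 - <<'E'
from h import *
c,s=wshot("w2");print(s["tcp_pos"],s["eef_rot"],s["joints"])
im=c["image"][:,:,::-1]
P=[wproj(c,s,np.array(p)+e*np.array([-.68,.73,0])).round()[0] for p in((.439,.175,.048),(.470,.206,.048),(.502,.237,.048)) for e in(-.055,.055)]
print(P); P=np.array(P);a=(P.min(0)-20).astype(int);b=(P.max(0)+20).astype(int);print(a,b)
cr=cv2.resize(im[a[1]:b[1],a[0]:b[0]],None,fx=4,fy=4,interpolation=cv2.INTER_CUBIC);cv2.imwrite("pics/w2c.png",cr)
E
```

```text
[0.42304801 0.22061567 0.24129736] [ 1.79995557e+02 -8.28329028e-03 -4.70039677e+01] [ 5.12509083e+01  1.90117286e+00 -2.40337952e+01  8.40577209e-03
 -6.40706182e+01 -8.25855219e+00]
[array([298.,  93.]), array([297., 200.]), array([254.,  95.]), array([255., 201.]), array([211.,  97.]), array([214., 202.])]
[191  73] [318 222]
```

View pics/w2c.png

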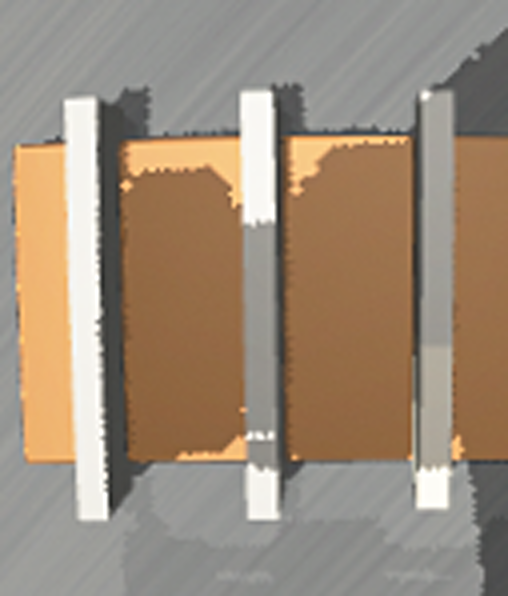

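The crop shows the right-hand plate with a dull upper edge from row 345 and a bright notch floor at rows 465–510. So the sample is the plate near (0.439, 0.175), with its frosted end pointing towards (-.68, .73) and its label facing the middle plate.

```bash
python3 - <<'E'
from h import *
d=np.load("w2.npz")
f=lambda u,v,z:wray(d,d,[191+u/4,73+v/4],z)[0].round(4)
print(f(437,92,.048),f(433,460,.048),f(433,508,.036)); print(f(257,92,.048),f(264,518,.048))
E
```

```text
[0.4728 0.1355 0.048 ] [0.4086 0.2049 0.048 ] [0.3972 0.2157 0.036 ]
[0.5058 0.1662 0.048 ] [0.4303 0.2462 0.048 ]
```

Request:
apply_moves:
  targets:
    - {"dp":[-0.005,-0.025,-0.1],"yaw":0}
    - {"dp":[-0.005,-0.025,-0.1],"yaw":0}
    - {"dp":[-0.005,-0.025,-0.1],"yaw":0}
    - {"dp":[-0.005,-0.025,-0.1],"yaw":0}
    - {"dp":[-0.005,-0.025,-0.1],"yaw":0}
    - {"dp":[-0.005,-0.025,-0.1],"yaw":0}

```text
time_s: 2.78
tcp_pos: [0.4194, 0.1965, 0.1429]
eef_rot: [-179.9, -0.0, -47.1]
contact_force: [0.6, 0.9, 0.3]
gripper_width: 0.025
gripper_force: 0.0
```

Request:
apply_moves:
  targets:
    - {"dp":[-0.002,-0.001,-0.04],"yaw":0}
    - {"dp":[-0.002,-0.001,-0.07],"yaw":0}
    - {"dp":[-0.002,-0.001,-0.085],"yaw":0}
    - {"dp":[-0.002,-0.001,-0.095],"yaw":0}
    - {"dp":[-0.002,-0.001,-0.095],"yaw":0}
    - {"dp":[-0.002,-0.001,-0.095],"yaw":0}

```text
time_s: 3.28
tcp_pos: [0.417, 0.1959, 0.0474]
eef_rot: [-179.9, -0.0, -47.0]
contact_force: [0.1, 1.0, 0.4]
gripper_width: 0.0254
gripper_force: 0.0
```

Request:
apply_moves:
  targets:
    - {"dp":[0,0,0],"yaw":0}
    - {"dp":[0,0,0],"yaw":0}
    - {"dp":[0,0,0],"yaw":0}
    - {"dp":[0,0,0],"yaw":0}
    - {"dp":[0,0,0],"yaw":0}
    - {"dp":[0,0,0],"yaw":0}
  grip: 1
  squeeze: 40

```text
time_s: 3.78
tcp_pos: [0.4166, 0.1954, 0.0473]
eef_rot: [-179.9, -0.0, -47.0]
contact_force: [-1.1, -0.1, 7.1]
gripper_width: 0.0078
gripper_force: 40.0
```

Request:
apply_moves:
  targets:
    - {"dp":[0,0,0.03],"yaw":0}
    - {"dp":[0,0,0.06],"yaw":0}
    - {"dp":[0.01,-0.01,0.08],"yaw":0}
    - {"dp":[0.035,-0.04,0.08],"yaw":0}
    - {"dp":[0.06,-0.07,0.08],"yaw":0}
    - {"dp":[0.085,-0.1,0.08],"yaw":0}
    - {"dp":[0.11,-0.13,0.08],"yaw":0}
    - {"dp":[0.13,-0.16,0.07],"yaw":0}
    - {"dp":[0.143,-0.175,0.05],"yaw":0}
    - {"dp":[0.143,-0.175,0.03],"yaw":0}
    - {"dp":[0.143,-0.175,0.012],"yaw":0}
    - {"dp":[0.143,-0.175,0.0],"yaw":0}
    - {"dp":[0.143,-0.175,-0.005],"yaw":0}
    - {"dp":[0.143,-0.175,-0.007],"yaw":0}
    - {"dp":[0.143,-0.175,-0.007],"yaw":0}
    - {"dp":[0.143,-0.175,-0.007],"yaw":0}

```text
time_s: 5.12
tcp_pos: [0.559, 0.0199, 0.0397]
eef_rot: [-180.0, -0.0, -47.0]
contact_force: [0.6, 0.5, -3.7]
gripper_width: 0.0077
gripper_force: 40.0
```

Request:
apply_moves:
  targets:
    - {"dp":[0,0,0],"yaw":0}
    - {"dp":[0,0,0],"yaw":0}
    - {"dp":[0,0,0],"yaw":0}
    - {"dp":[0,0,0],"yaw":0}
    - {"dp":[0,0,0.006],"yaw":0}
    - {"dp":[0.006,-0.006,0.013],"yaw":0}
    - {"dp":[0.012,-0.013,0.013],"yaw":0}
    - {"dp":[0.0,-0.023,0.013],"yaw":0}
    - {"dp":[-0.01,-0.033,0.013],"yaw":0}
    - {"dp":[-0.015,-0.038,0.013],"yaw":0}
    - {"dp":[-0.02,-0.043,0.013],"yaw":0}
    - {"dp":[-0.025,-0.047,0.013],"yaw":0}
    - {"dp":[-0.03,-0.051,0.013],"yaw":0}
    - {"dp":[-0.034,-0.055,0.013],"yaw":0}
    - {"dp":[-0.034,-0.055,0.013],"yaw":0}
    - {"dp":[-0.034,-0.055,0.013],"yaw":0}
  grip: -1

```text
time_s: 6.45
tcp_pos: [0.525, -0.0353, 0.0524]
eef_rot: [-180.0, -0.0, -47.0]
contact_force: [0.5, -0.2, 0.4]
gripper_width: 0.0875
gripper_force: 0.0
```

Request:
apply_moves:
  targets:
    - {"dp":[0,0,0.04],"yaw":-7}
    - {"dp":[-0.01,0.01,0.08],"yaw":-14}
    - {"dp":[-0.02,0.02,0.11],"yaw":-21}
    - {"dp":[-0.03,0.03,0.14],"yaw":-28}
    - {"dp":[-0.04,0.035,0.15],"yaw":-35}
    - {"dp":[-0.05,0.04,0.15],"yaw":-42}
    - {"dp":[-0.05,0.04,0.15],"yaw":-45}
    - {"dp":[-0.05,0.04,0.15],"yaw":-45}

```text
time_s: 7.12
tcp_pos: [0.475, 0.0054, 0.203]
eef_rot: [-179.9, 0.0, -92.1]
contact_force: [0.6, -0.5, 0.2]
gripper_width: 0.0876
gripper_force: 0.0
```

```bash
python3 - <<'E'
from h import *
from plant import cams
c,s=wshot("w3");print(s["tcp_pos"],s["eef_rot"],s["joints"])
cc=cams.capture("scene");np.savez("s3.npz",**cc);a=cc["image"][100:300,150:450,::-1];cv2.imwrite("pics/s3.png",np.vstack([cv2.resize(a,(480,320)),cv2.resize(c["image"][:240,:,::-1],(480,206))]))
E
```

```text
[0.47500118 0.00539714 0.20298225] [-1.79911287e+02  4.68201672e-02 -9.21074096e+01] [ 2.44627868e+01  3.56971236e+00 -2.76368455e+01 -2.56871176e-03
 -5.86931564e+01 -2.65688998e+01]
```

View pics/s3.png

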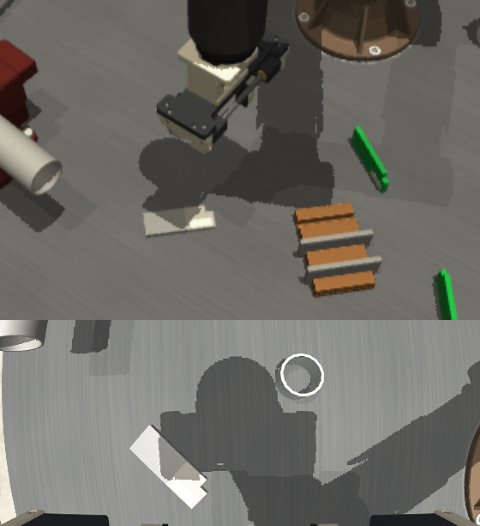

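The sample lies flat with its label up. In the lower (wrist) half of the picture its ground end is at about (141,439) and its notch at about (205,488).

```bash
python3 - <<'E'
from h import *
d=np.load("w3.npz");k=480/560
pts=np.array([[152,425],[130,453],[192,508],[206,490]],float);pts[:,1]-=320;pts[:,0]/=k;pts[:,1]/=206/240
W=wray(d,d,pts,.008);print(W.round(4))
c=dict(np.load("s3.npz"));P=cloud(c);v,u=np.indices(P.shape[:2]);m=(u>150+142/1.6)&(u<150+222/1.6)&(v>100+198/1.6)&(v<100+240/1.6)
hsv=cv2.cvtColor(c["image"],cv2.COLOR_RGB2HSV);m&=(hsv[...,2]>135)
ks=comps(m,50)
for q in ks: print(q.sum(),P[q].mean(0),cv2.minAreaRect(P[q][:,:2].astype(np.float32)*1000))
E
```

```text
[[ 0.5787 -0.0703  0.008 ]
 [ 0.6109 -0.038   0.008 ]
 [ 0.5359  0.0361  0.008 ]
 [ 0.5166  0.0136  0.008 ]]
369 [nan nan nan] ((561.28662109375, -15.085914611816406), (39.88096237182617, 111.31824493408203), 38.93415832519531)
```

```bash
python3 - <<'E'
import cv2
im=cv2.imread("pics/w3.png")[110:230,140:255];cv2.imwrite("pics/w3c.png",cv2.resize(im,None,fx=5,fy=5,interpolation=cv2.INTER_CUBIC)[:600])
E
```

```text
(no output)
```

View pics/w3c.png

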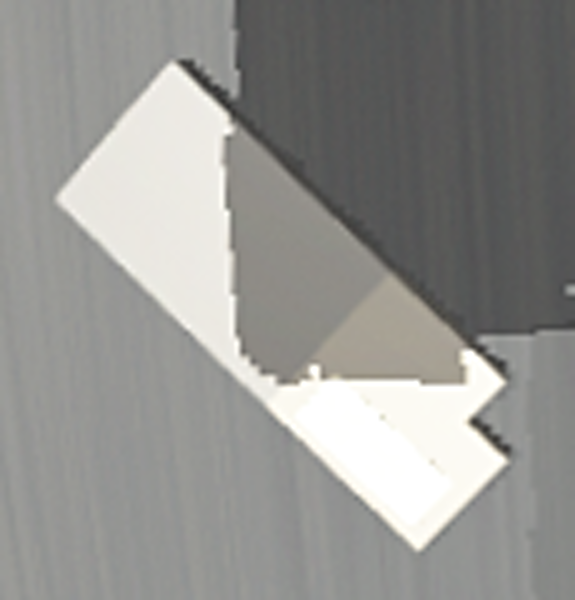

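The crop gives sharp corners at (173,62), (57,199), (418,550) and the notch edge at (507,380). The frosted border runs from (390,275).

```bash
python3 - <<'E'
from h import *
d=np.load("w3.npz")
p=np.array([[173,62],[57,199],[418,550],[507,380],[508,460],[390,275]])/5.+[140,110]
W=wray(d,d,p,.008)[:,:2]
print(W.round(4))
x=W[1]-W[2];print(np.linalg.norm(x),np.degrees(np.arctan2(x[1],x[0])));e=W[3]-W[0];print(np.linalg.norm(e),np.degrees(np.arctan2(e[1],e[0])))
u=x/np.linalg.norm(x);ctr=(W[0]+W[1])/2-.055*u;print("c",ctr,"grasp-27",ctr-.027*u,"u",u)
E
```

```text
[[ 0.5818 -0.0705]
 [ 0.6107 -0.0436]
 [ 0.5365  0.0372]
 [ 0.5146  0.0008]
 [ 0.5155  0.0179]
 [ 0.5378 -0.0226]]
0.10970235322424066 -47.41195390921878
0.09788121044164014 133.32226504458487
c [ 0.55900473 -0.01653916] grasp-27 [0.54073323 0.00333927] u [ 0.67672238 -0.73623829]
```

Request:
apply_moves:
  targets:
    - {"dp":[0.03,0,-0.03],"yaw":7}
    - {"dp":[0.06,-0.001,-0.06],"yaw":14}
    - {"dp":[0.0665,-0.0015,-0.09],"yaw":21}
    - {"dp":[0.0665,-0.0015,-0.115],"yaw":28}
    - {"dp":[0.0665,-0.0015,-0.13],"yaw":35}
    - {"dp":[0.0665,-0.0015,-0.14],"yaw":42}
    - {"dp":[0.0665,-0.0015,-0.15],"yaw":45}
    - {"dp":[0.0665,-0.0015,-0.16],"yaw":45}
    - {"dp":[0.0665,-0.0015,-0.17],"yaw":45}
    - {"dp":[0.0665,-0.0015,-0.176],"yaw":45}
    - {"dp":[0.0665,-0.0015,-0.179],"yaw":45}
    - {"dp":[0.0665,-0.0015,-0.179],"yaw":45}

```text
time_s: 8.22
tcp_pos: [0.5413, 0.0031, 0.0229]
eef_rot: [180.0, 0.0, -47.1]
contact_force: [0.6, -1.1, -0.3]
gripper_width: 0.0876
gripper_force: 0.0
```

Request:
apply_moves:
  targets:
    - {"dp":[0,0,0],"yaw":0}
    - {"dp":[0,0,0],"yaw":0}
    - {"dp":[0,0,0],"yaw":0}
    - {"dp":[0,0,0],"yaw":0}
    - {"dp":[0,0,0],"yaw":0}
    - {"dp":[0,0,0],"yaw":0}
  grip: 1
  squeeze: 6

```text
time_s: 8.72
tcp_pos: [0.5415, 0.0033, 0.0234]
eef_rot: [-180.0, -0.0, -47.0]
contact_force: [-0.8, -0.5, 0.6]
gripper_width: 0.0532
gripper_force: 0.0
```

Request:
apply_moves:
  targets:
    - {"dp":[0,0,0],"yaw":0}
    - {"dp":[0,0,0],"yaw":0}
    - {"dp":[0,0,0],"yaw":0}
    - {"dp":[0,0,0],"yaw":0}
    - {"dp":[0,0,0],"yaw":0}

```text
time_s: 9.13
tcp_pos: [0.5414, 0.0032, 0.0233]
eef_rot: [180.0, 0.0, -47.0]
contact_force: [-0.9, -0.5, 1.9]
gripper_width: 0.04
gripper_force: 6.0
```

Request:
apply_moves:
  targets:
    - {"dp":[0,0,0.005],"yaw":0}
    - {"dp":[0.001,-0.001,0.01],"yaw":0}
    - {"dp":[0.001,-0.001,0.014],"yaw":0}
    - {"dp":[0.002,-0.002,0.019],"yaw":0}
    - {"dp":[0.003,-0.004,0.024],"yaw":0}
    - {"dp":[0.004,-0.005,0.028],"yaw":0}
    - {"dp":[0.006,-0.007,0.034],"yaw":0}
    - {"dp":[0.009,-0.01,0.04],"yaw":0}
    - {"dp":[0.012,-0.013,0.046],"yaw":0}
    - {"dp":[0.015,-0.016,0.052],"yaw":0}
    - {"dp":[0.015,-0.016,0.052],"yaw":0}

```text
time_s: 10.05
tcp_pos: [0.5579, -0.0131, 0.0767]
eef_rot: [-179.9, -0.1, -47.0]
contact_force: [-1.2, -0.3, -0.8]
gripper_width: 0.0398
gripper_force: 6.0
```

```bash
python3 - <<'E'
from h import *
from plant import cams
c,s=wshot("w4");print(s["tcp_pos"],s["contact_force"],s["gripper_width"])
cc=cams.capture("scene");np.savez("s4.npz",**cc);a=cc["image"][170:270,200:330,::-1];cv2.imwrite("pics/s4.png",np.hstack([cv2.resize(a,None,fx=3,fy=3),c["image"][100:400,120:460,::-1]]))
E
```

```text
[ 0.55792807 -0.01314794  0.07673687] [-1.18505903 -0.26448722 -0.79463677] 0.03981721165407954
```

View pics/s4.png

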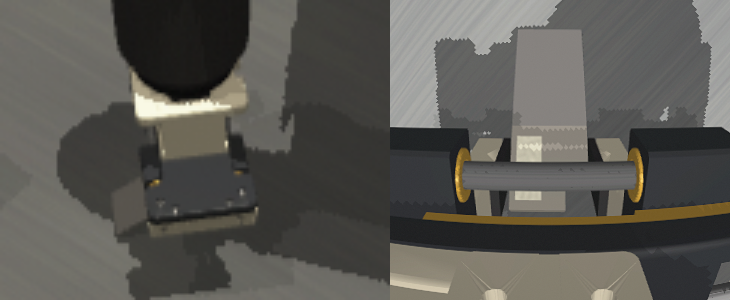

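The plate is in the fingers with its ground end running away at (550,30) in the right half. I'll measure its tilt from the wrist range.

```bash
cat >>h.py <<'E'
def wcloud(d,v0,v1,u0,u1):
    v,u=np.mgrid[v0:v1,u0:u1];z=d["range_z"][v0:v1,u0:u1]
    a=(u-d["cx"])/d["fx"];b=(v-d["cy"])/d["fy"];th=np.hypot(a,b)+1e-9;k=np.tan(th)/th
    q=np.stack([a*k*z,b*k*z,z],-1)[z>0]
    R=Ro.from_euler('xyz',d["eef_rot"],degrees=True).as_matrix();T=d["T_tool_cam"]
    return (q@T[:3,:3].T+T[:3,3])@R.T+d["tcp_pos"]
def plane(Q):
    m=np.median(Q,0)
    for _ in range(3):
        n=np.linalg.svd(Q-m,full_matrices=False)[2][2];n*=np.sign(n[2]);e=(Q-m)@n;Q=Q[abs(e)<max(.002,2*e.std())];m=Q.mean(0)
    return n,m,np.degrees(np.arccos(n[2])),abs(e).mean()
E
python3 - <<'E'
from h import *
d=np.load("w4.npz");Q=wcloud(d,138,215,257,304);print(plane(Q),Q.min(0),Q.max(0))
E
```

```text
(array([ 0.43130247, -0.46608296,  0.77249263]), array([ 0.58379242, -0.04186292,  0.02837327]), np.float64(39.42174478663512), np.float64(0.0004323606944415211)) [ 0.56165244 -0.06676488  0.01010826] [ 0.60831653 -0.01979127  0.04505451]
```

Request:
apply_moves:
  targets:
    - {"dp":[0,0,0],"yaw":0}
    - {"dp":[0,0,0],"yaw":0}
    - {"dp":[0,0,0],"yaw":0}
    - {"dp":[0,0,0.01],"yaw":0}
    - {"dp":[0,0,0.03],"yaw":0}
    - {"dp":[0,0,0.055],"yaw":0}
    - {"dp":[0,0,0.08],"yaw":0}
    - {"dp":[0,0,0.11],"yaw":0}
    - {"dp":[0,0,0.14],"yaw":0}
    - {"dp":[0,0,0.17],"yaw":0}
    - {"dp":[0,0,0.195],"yaw":0}
    - {"dp":[0,0,0.215],"yaw":0}
    - {"dp":[0,0,0.225],"yaw":0}
    - {"dp":[0,0,0.228],"yaw":0}
    - {"dp":[0,0,0.228],"yaw":0}
    - {"dp":[0,0,0.228],"yaw":0}
  grip: 1
  squeeze: 50

```text
time_s: 11.48
tcp_pos: [0.5556, -0.0128, 0.3017]
eef_rot: [179.9, 0.1, -47.1]
contact_force: [-0.2, -0.5, -3.2]
gripper_width: 0.039
gripper_force: 50.0
```

```bash
python3 - <<'E'
from h import *
wshot("w5");d=np.load("w5.npz");Q=wcloud(d,138,215,257,304);n,m,a,e=plane(Q);print(n,a,e,m-d["tcp_pos"],d["tcp_pos"])
E
```

```text
[ 0.44470396 -0.47269338  0.76078864] 40.46622799387439 0.0004349060610416214 [ 0.02555314 -0.02867247 -0.04938008] [ 0.55558368 -0.01276482  0.30168881]
```

Request:
apply_moves:
  targets:
    - {"dp":[0.006,-0.012,0],"yaw":0}
    - {"dp":[0.016,-0.034,0],"yaw":0}
    - {"dp":[0.028,-0.058,0],"yaw":0}
    - {"dp":[0.04,-0.084,0],"yaw":0}
    - {"dp":[0.052,-0.11,0],"yaw":0}
    - {"dp":[0.063,-0.132,0],"yaw":0}
    - {"dp":[0.073,-0.152,0],"yaw":0}
    - {"dp":[0.08,-0.166,0],"yaw":0}
    - {"dp":[0.082,-0.171,-0.004],"yaw":0}
    - {"dp":[0.082,-0.171,-0.01],"yaw":0}
    - {"dp":[0.082,-0.171,-0.015],"yaw":0}
    - {"dp":[0.082,-0.171,-0.018],"yaw":0}
    - {"dp":[0.082,-0.171,-0.018],"yaw":0}
    - {"dp":[0.082,-0.171,-0.018],"yaw":0}
    - {"dp":[0.082,-0.171,-0.018],"yaw":0}

```text
time_s: 12.78
tcp_pos: [0.6385, -0.1831, 0.2858]
eef_rot: [-180.0, -0.0, -47.0]
contact_force: [0.6, 0.5, -2.6]
gripper_width: 0.0389
gripper_force: 50.0
```

```bash
python3 - <<'E'
from h import *
from plant import cams
wshot("w6");d=np.load("w6.npz");Q=wcloud(d,138,215,257,304);n,m,a,e=plane(Q);print(a,e,m)
cc=cams.capture("scene");a=cc["image"][60:300,60:400,::-1];cv2.imwrite("pics/s6.png",np.hstack([cv2.resize(a,None,fx=1.25,fy=1.25),d["image"][50:350,120:460,::-1]]))
E
```

```text
40.29564444689147 0.0004381767935740726 [ 0.66427903 -0.21172745  0.23657399]
```

View pics/s6.png

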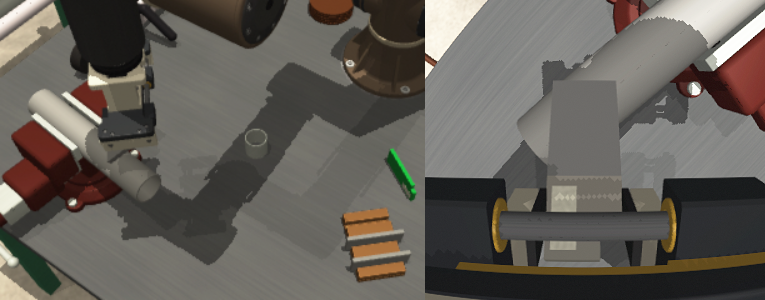

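The sample is over the middle of the free tube end, label up at about 40°, with its ground part about 60 mm above the tube and everything else in place. I'm handing in.

```bash
python3 -c "
from plant import r,get_state
s=get_state();print(s['gripper_force'],s['qd'].round(2));print(r.close_job())"
```

```text
49.99652445316315 [-0.12  0.14  0.12 -0.13  0.06  0.08]
the job is handed in; nothing more can be done
None
```

I handed the job in with the sample held steady by its frosted end, label face up and tipped about 40°, its ground part about 60 mm above the middle of the tube's long free end; to get the label up I first laid it on the bench and regripped it.

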